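# Returning lab hardware over the tipping tray

### The job

Clear up after the lesson using the two-way tipping tray, the steel weight first and then the clamp boss. Set each part gently on the end of the tray that hangs over its container (the weight goes to the round tub, the boss to the slatted square crate), let go, and let the part's own weight tip the tray so that it slides in. Do not drop the parts onto the tray or push the tray with the gripper, and leave the bottle, the beaker and the test-tube rack where they stand.

Things in the scene. Friction and masses are not known exactly. Their poses are not given: they have to be found in the camera images.
- tray: Polished aluminium tray pivoted on a grey stand, 118 mm wide along its x, 180 mm long along its y, open at both y ends; lips along the long sides stand 8 mm above its floor (112 mm between them). Origin: on the pivot axis under the tray's middle, 130 mm above the bench. x is the pivot axis, always level; y runs along the tray toward the two containers. Level when empty; the stand is fixed.
- tray_floor (a point): Middle of the tray floor's top face: 10 mm above the tray's origin, so 140 mm above the bench when level. A part set 40 to 65 mm from here along the tray's y tips that end down by up to 0.5 rad within about a second and slides off the smooth floor; a weak spring then levels the tray within about 5 s. The stand's uprights stay below the floor's level.
- tub: Round white open tub, 158 mm across, 66 mm high, wall 4 mm, fixed to the bench with its centre 125 mm from the tray's middle, under one of the two y ends of the tray (which end changes). Origin: centre of its underside.
- crate: Square white open crate with slatted sides, 156 x 156 mm, 66 mm high, wall 5 mm, fixed to the bench with its centre 125 mm from the tray's middle, under the other end of the tray. Origin: centre of its underside, x and y along its sides.
- weight: Cylindrical steel balance weight standing upright on the bench: body 34 mm across and 36 mm high, with a knob 18 mm across on a thinner neck on top, 48 mm high in all, about 0.2 kg. Origin: centre of its underside, z up.
- boss: Retort-stand clamp boss, a steel block standing on the bench, 32 mm along its x, 44 mm along its y and 44 mm high, about 0.18 kg, with a dark thumbscrew that sticks out 16 mm from its +y face (the screw's wing is 22 mm high and 6 mm thick, its middle 22 mm above the bench). Origin: centre of the block's underside, z up. The two x faces are free for gripping.
- weight_mid (a point): Middle of the weight, on its axis, 20 mm above its underside.
- boss_mid (a point): Middle of the boss's block, 22 mm above its underside.
- bottle: Clear water bottle, 70 mm across and 190 mm high, a bystander. Origin: centre of its underside.
- beaker: Glass beaker, 72 mm across and 90 mm high, a bystander. Origin: centre of its underside.
- rack: Wooden test-tube rack with four glass tubes, 60 mm along x, 190 mm along y, 110 mm high, a bystander. Origin: centre of its underside.
Not all that is in view belongs to the job. What is shaped like the crate but green is not meant.

How it is judged:
By the outcome, as a careful person would: the job done as asked, in the order asked, and still so for the second after the job is handed in, with the robot touching nothing.
It also fails if it takes over 58 s, if anything falls off the work surface, if the arm or the gripper's body presses on something with over 40 N, if the wrist force passes 120 N, or if a joint passes its speed limit or range.

### The arm

A 6-joint arm with a two-finger parallel gripper is mounted at the origin on the work surface. World frame = base frame: x ahead of the robot, y to its left, z up, the work surface at z = 0. Lengths are in m, angles in rad, forces in N, time in s.
With the tool pointing down it reaches from about 0.375 to 0.9 m from the base axis. Payload 3.1 kg.
Tool frame: the origin (TCP) lies on the centre line of the jaws, within the pads' length; the fingertips stand manip.finger_overhang ahead of it and the grasp point (between the pads) lies 11 mm behind it (manip.finger_overhang is the distance from the TCP to the fingertips, in m); y points along the fingers, z is the direction in which the jaws open and shut, and the axes are right-handed (so a half turn about y gives the same grasp; the last joint's range is limited). The gripper opens to 85 mm and grips with 20 to 120 N. Pads are 22 mm wide; open, the fingers measure 114 mm over their backs; the gripper's body (76 mm by 85 mm) begins 54 mm behind the grasp point. The pads swing forward as they close: fully open they stand 13 mm farther back than shut.
Start: joints at [1.069, 0.527, 1.433, -0, 1.181, -0.178], TCP at [0.198, 0.593, 0.239] pointing down, gripper open.
Joint ranges: [-3.08, 3.08], [-0.75, 2.2], [0.22, 2.44], [-1.43, 4.57], [0, 2.65], [-2.85, 2.85]. Speed limits (rad/s): [2.79, 2.79, 3.14, 3.14, 3.14, 3.14].

### API

Orientations are given as a unit quaternion [x, y, z, w].
In Python, from station import manip gives the robot as it stands.
- The arm moves only by the tool send_rows, never from a script. Its argument "plan" is a list of rows, each an object with "linear": the shift along the tool's x, y, z in units of 30 mm (1.0 is 30 mm), a list of three; "roll": the turn about the tool's y in units of 6 degrees (1.0 is 6 degrees). In form: [{"linear": [tx, ty, tz], "roll": roll}, ...]. A call has exactly 5 rows; each row shifts and turns the commanded pose from where the row before left it, along the tool's axes as they then stand; what a row does not reach is not made up. A row lasts 1/8 s, in which the tool goes at most 62.5 mm and 10.7 degrees, less where a joint would pass 70% of its speed; a pose out of reach is approached as far as the arm can. A call is refused whole if a number of a shift passes 1 or a number of a turn 1, either way. A call with a gripper value outside its range is refused whole. "claw" is the finger opening in mm, from 0 to 85.4, set as the call begins (left out, the last holds). The fingers move at their own pace and stop on an object; "force" is the grip in N (left out, the last holds). Time passes only in rows, so rows that do not move let the fingers close, or fill a call up. It gives the time, the measured TCP pose, the force and the opening at its end, in the units of the state.
- manip.sense(): the state, without advancing time (a new reading comes with each control period).
- manip.snapshot(name): name is "scene" or "top" or "wrist"; returns the picture (400x640x3 uint8, blue, green, red); there is no depth.
- manip.get_calibration(name): a dict with "fovy" (degrees; the focal length in pixels is half the picture's height over the tangent of half this angle, whatever the lens; pixels are square), "cx", "cy" (the principal point, pixels), "k1" (the pictures are not rectified: a ray, as slopes to the right and down, at radius r is drawn at 1 + k1 r^2 times it, then the intrinsics apply), "cam_to_world" (4x4, takes a point from camera to world coordinates); the wrist camera has in their place "tool_from_camera" (4x4, takes a point from camera to tool coordinates, whose origin is the TCP and whose axes are the tool frame's). Camera axes: x right, y down, z forward; pixel columns grow to the right and rows downward; lengths in m; the calibration is good to about 2 mm. A picture is of the moment at which its call begins: read the wrist's pose just before it. get_calibration takes no time and is no camera call.
- manip.sign_off(): hands the job in, once; it reports no verdict.
Trained networks look in the newest picture that a camera, given by its name, has taken for a name from the list of things; names that differ only in an ending like _2 or _b are one class to them, and where a whole thing is asked for, a point or a joint stands for the part that bears it (a point fixed in the world has none). Each returns a list of dicts, best first, with "p" (0 to 1); they miss things now and then, are a little off and sometimes report something else, mostly with a low value. They report only what shows in the picture. A call takes as long as a camera call. They do not tell look-alikes from the thing itself.
- manip.look_for(camera, query): "extent" ([left, top, right, bottom] in pixels, round what is visible of it).
The state is a dict: "t": time; "q": joint angles; "qd": joint speeds; "tau": joint torques, N m; "tcp_pos": TCP position; "tool_rot": TCP orientation; "force": force on the tool from outside, world axes, zero at the start; "ft_torque": the same for the moment, N m; "finger_gap": opening from 0.0 (shut) to 1.0 (fully open).
Only numpy, scipy, OpenCV 4.12 (cv2) and the standard library are available. Lean on these libraries where they do the work, as an engineer would, in place of code of your own. Each camera call takes 0.05 s, during which the arm holds its last target.

## Working session

There is one attempt and no reset: what is moved stays moved. The work goes in short steps, Python scripts to look and compute and a tool call to move; the robot and the scene stay as the last step left them, time stands still between calls to the robot, and variables do not carry over. Pictures are saved under pics/ and viewed, and the job is handed in when it is done.

Besides the shell and the picture viewer there is one more tool, called as a command line: name --argument value ..., lists and objects as JSON in quotes. send_rows: Moves the arm, as the interface text tells. Its arguments: {"type":"object","properties":{"plan":{"type":"array"},"claw":{"type":"number"},"force":{"type":"number"}},"required":["plan"]}

```bash
ls; mkdir -p pics; cat > h.py <<'E'
import numpy as np, cv2
from station import manip
from scipy.spatial.transform import Rotation as R
def cal(n):
    c=manip.get_calibration(n); f=200/np.tan(np.radians(c["fovy"])/2)
    K=np.array([[f,0,c["cx"]],[0,f,c["cy"]],[0,0,1.]]); return c,K
def T_of(n,s=None):
    c,K=cal(n)
    if "cam_to_world" in c: return np.array(c["cam_to_world"]),K,c["k1"]
    s=s or manip.sense(); T=np.eye(4); T[:3,:3]=R.from_quat(s["tool_rot"]).as_matrix(); T[:3,3]=s["tcp_pos"]
    return T@np.array(c["tool_from_camera"]),K,c["k1"]
def ray(n,u,v,s=None):
    T,K,k1=T_of(n,s)
    p=cv2.undistortPoints(np.array([[[u,v]]],float),K,np.array([k1,0,0,0,0.]))[0,0]
    return T[:3,3],T[:3,:3]@np.array([p[0],p[1],1])
def at_z(n,u,v,z,s=None):
    o,d=ray(n,u,v,s); return o+d*(z-o[2])/d[2]
def proj(n,P,s=None):
    T,K,k1=T_of(n,s); Pi=np.linalg.inv(T)
    return cv2.projectPoints(np.atleast_2d(np.array(P,float)),cv2.Rodrigues(Pi[:3,:3])[0],Pi[:3,3],K,np.array([k1,0,0,0,0.]))[0][:,0]
E
python3 - <<'E'
from h import *
s=manip.sense(); print(s, manip.finger_overhang)
for n in ("scene","top","wrist"):
    im=manip.snapshot(n); cv2.imwrite(f"pics/{n}0.png",im); c,K=cal(n); print(n,c)
for n in("top","scene"):
  for q in("weight","boss","tray","tub","crate","bottle","beaker","rack"):
    print(n,q,[(np.round(d["extent"]).tolist(),round(d["p"],2)) for d in manip.look_for(n,q)][:4])
print(manip.sense()["t"])
E
```

```text
pics
{'t': 0.0, 'q': array([ 1.06951012e+00,  5.28478552e-01,  1.43386984e+00,  2.21316978e-05,
        1.18138792e+00, -1.78503013e-01]), 'qd': array([-1.38823215e-03,  5.58000919e-04,  5.71438749e-04,  2.34354512e-04,
       -1.42242533e-03, -2.51274115e-05]), 'tau': array([-2.79365968e-04, -4.42348802e+01, -1.78026026e+01, -2.19337066e-04,
        8.40257853e-03,  1.44293938e-05]), 'tcp_pos': array([0.19789178, 0.59212945, 0.23833631]), 'tool_rot': array([ 0.6986289 , -0.11388868,  0.11336969, -0.69720466]), 'force': array([-0.59701568,  0.2374748 ,  0.3160107 ]), 'ft_torque': array([0.01519366, 0.01580515, 0.01629635]), 'finger_gap': 1.0002786088985245} 0.008
scene {'fovy': 53.20977025606258, 'cx': 321.70496618833323, 'cy': 198.36789188935745, 'k1': -0.02591197539578959, 'cam_to_world': array([[ 0.02978324,  0.791812  , -0.61003829,  1.20558218],
       [ 0.9995188 , -0.01830022,  0.02504527,  0.00883015],
       [ 0.00866731, -0.61049067, -0.79197602,  0.87932158],
       [ 0.        ,  0.        ,  0.        ,  1.        ]])}
top {'fovy': 52.707540610260885, 'cx': 320.619943768
[... 1179 characters left out ...]
tle [([139.0, 214.0, 186.0, 251.0], 0.79), ([298.0, 156.0, 379.0, 205.0], 0.51)]
top beaker [([473.0, 260.0, 510.0, 291.0], 0.56)]
top rack [([462.0, 168.0, 535.0, 232.0], 0.78)]
scene weight [([332.0, 164.0, 348.0, 178.0], 0.55)]
scene boss [([259.0, 170.0, 283.0, 188.0], 0.81)]
scene tray [([260.0, 191.0, 343.0, 238.0], 0.94)]
scene tub [([220.0, 209.0, 284.0, 276.0], 0.93), ([324.0, 204.0, 390.0, 273.0], 0.48)]
scene crate [([322.0, 202.0, 394.0, 275.0], 0.83), ([418.0, 231.0, 504.0, 302.0], 0.79)]
scene bottle [([449.0, 157.0, 489.0, 219.0], 0.96), ([90.0, 197.0, 181.0, 259.0], 0.4)]
scene beaker [([150.0, 147.0, 179.0, 186.0], 0.72)]
scene rack [([90.0, 194.0, 179.0, 260.0], 0.92)]
0.95
```

```bash
python3 - <<'E'
import cv2
t=cv2.imread("pics/top0.png"); s=cv2.imread("pics/scene0.png")
cv2.imwrite("pics/a_topc.png",cv2.resize(t[140:300,240:440],None,fx=4,fy=4,interpolation=cv2.INTER_CUBIC)[:600])
cv2.imwrite("pics/a_scc.png",cv2.resize(s[140:290,210:410],None,fx=4,fy=4,interpolation=cv2.INTER_CUBIC))
E
```

```text
(no output)
```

View pics/top0.png

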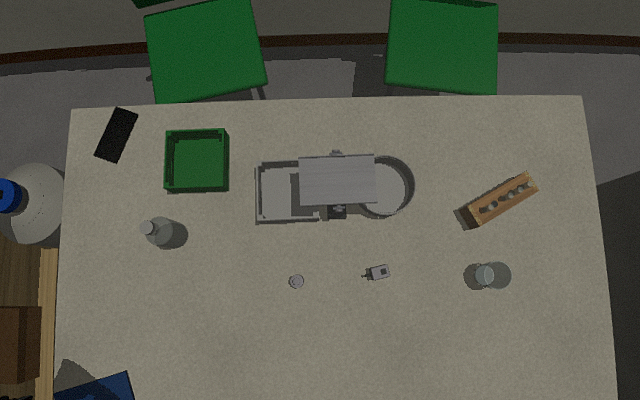

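View pics/scene0.png

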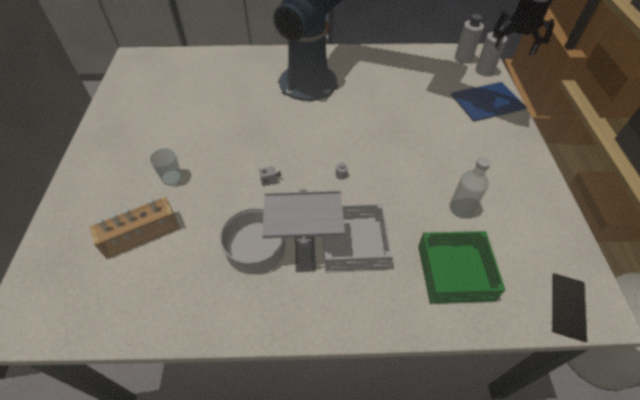

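View pics/wrist0.png

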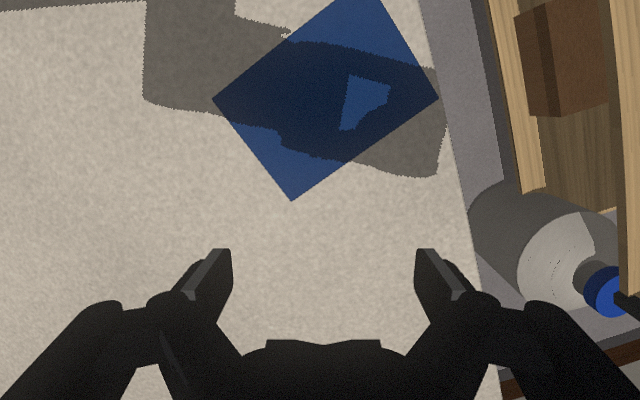

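```bash
sleep 0.1
```

```text
(no output)
```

View pics/a_topc.png

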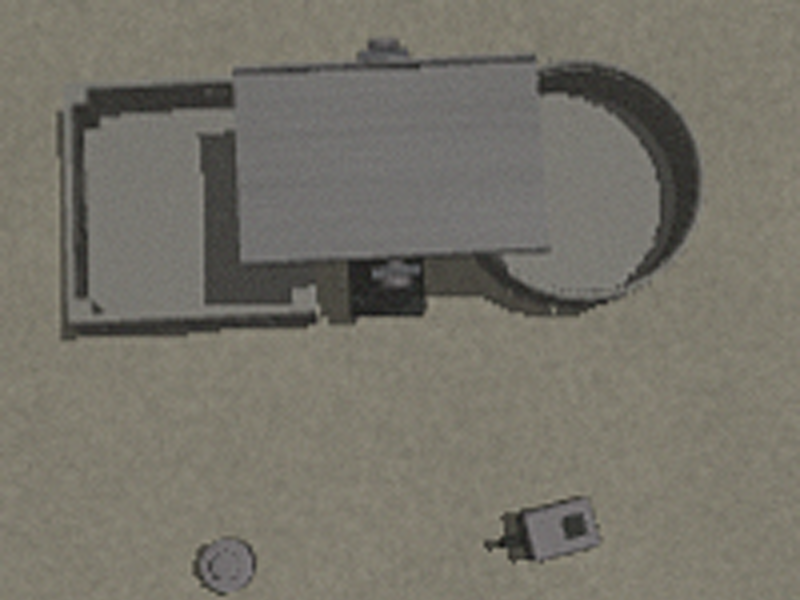

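View pics/a_scc.png

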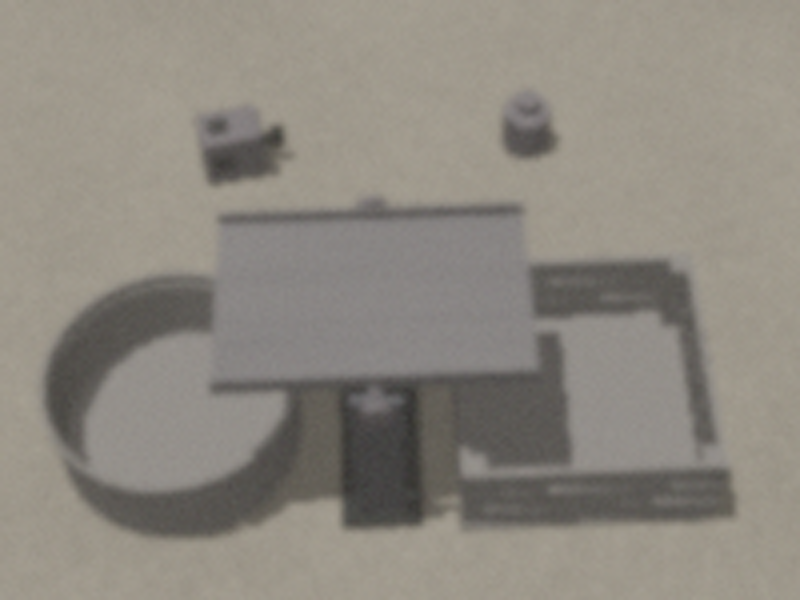

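```bash
python3 - <<'E'
from h import *
def c(u,v,z): return at_z("top",240+u/4,140+v/4,z)
tr=np.array([c(*p,.148) for p in((233,68),(535,57),(549,249),(241,263))]);print("tray",tr.round(4),tr.mean(0).round(4))
d=tr[0]-tr[1];print("yaw of +y",np.degrees(np.arctan2(-d[0],d[1])),np.linalg.norm(d),np.linalg.norm(tr[0]-tr[3]))
print("weight",c(230,563,.048),at_z("scene",210+528/4,140+100/4,.048))
b=np.array([c(*p,.044) for p in((523,512),(586,497),(601,546),(538,562))]);print("boss",b.mean(0),b.round(4))
d=b[0]-b[1];print("yaw +y(screw)",np.degrees(np.arctan2(-d[0],d[1])))
for n,(u,v) in {"bottle":(150,228),"beaker":(484,276)}.items(): print(n,at_z("top",u,v,.09))
for u,v in((470,223),(538,185)):print("rack",at_z("top",u,v,.11))
print("tcp tool axes",R.from_quat(manip.sense()["tool_rot"]).as_matrix().round(3))
E
```

```text
tray [[ 0.7298  0.0768  0.148 ]
 [ 0.7316 -0.1009  0.148 ]
 [ 0.6169 -0.1033  0.148 ]
 [ 0.6136  0.0742  0.148 ]] [ 0.673  -0.0133  0.148 ]
yaw of +y 0.5968910618883204 0.17770127604037944 0.11619040304010193
weight [0.44182046 0.08976224 0.048     ] [0.44812913 0.09570982 0.048     ]
boss [ 0.45673103 -0.1177695   0.044     ] [[ 0.4681 -0.0938  0.044 ]
 [ 0.4762 -0.1338  0.044 ]
 [ 0.4456 -0.1417  0.044 ]
 [ 0.437  -0.1018  0.044 ]]
yaw +y(screw) 11.448032119254862
bottle [0.57788423 0.44927938 0.09      ]
beaker [ 0.43930774 -0.36187662  0.09      ]
rack [ 0.5666515  -0.33018678  0.11      ]
rack [ 0.65565972 -0.51178827  0.11      ]
tcp tool axes [[ 0.948  0.     0.317]
 [-0.317  0.     0.948]
 [ 0.    -1.     0.   ]]
```

```bash
cat >> h.py <<'E'
def pose():
    s=manip.sense(); M=R.from_quat(s["tool_rot"]).as_matrix(); return np.array(s["tcp_pos"]),np.degrees(np.arctan2(M[1,2],M[0,2])),s
def plan(tgt,yaw,nrows,start=None,ramp=False):
    p,y,s=pose()
    if start is not None: p,y=np.array(start[:3]),start[3]
    tgt=np.array(tgt)
    out=[]
    for k in range(nrows):
        left=nrows-k
        a=np.radians(y); z=np.array([np.cos(a),np.sin(a),0]); yy=np.array([0,0,-1.]); x=np.cross(yy,z)
        B=np.stack([x,yy,z])
        l=np.round(np.clip(B@((tgt-p)/left)/.03,-1,1),2); r=round(float(np.clip((y-yaw)/left/6,-1,1)),2)
        out.append((l.tolist(),r)); p=p+B.T@l*.03; y-=r*6
    for i,o in enumerate(out):
        print('{"linear":%s,"roll":%s},'%o, "\n" if i%5==4 else "",end="")
    print("end",p.round(4),round(y,2))
E
python3 - <<'E'
from h import *
plan([.444,.10,.17],0.6,20)
E
```

```text
{"linear":[0.65, 0.12, -0.65],"roll":0.59}, {"linear":[0.69, 0.12, -0.61],"roll":0.59}, {"linear":[0.72, 0.12, -0.56],"roll":0.59}, {"linear":[0.76, 0.11, -0.52],"roll":0.59}, {"linear":[0.79, 0.12, -0.47],"roll":0.59}, 
{"linear":[0.82, 0.11, -0.42],"roll":0.59}, {"linear":[0.84, 0.12, -0.37],"roll":0.59}, {"linear":[0.86, 0.11, -0.32],"roll":0.59}, {"linear":[0.88, 0.12, -0.26],"roll":0.59}, {"linear":[0.89, 0.11, -0.21],"roll":0.59}, 
{"linear":[0.9, 0.12, -0.15],"roll":0.59}, {"linear":[0.91, 0.11, -0.1],"roll":0.59}, {"linear":[0.92, 0.12, -0.04],"roll":0.59}, {"linear":[0.92, 0.11, 0.02],"roll":0.59}, {"linear":[0.91, 0.12, 0.07],"roll":0.59}, 
{"linear":[0.91, 0.11, 0.13],"roll":0.59}, {"linear":[0.9, 0.12, 0.18],"roll":0.59}, {"linear":[0.89, 0.11, 0.24],"roll":0.6}, {"linear":[0.87, 0.12, 0.3],"roll":0.59}, {"linear":[0.84, 0.11, 0.35],"roll":0.6}, 
end [0.4441 0.1001 0.17  ] 0.59
```

Look-alikes: one weight (296,281), one boss (378,272) with its screw to the left, white crate (287,190) against the green one (197,160). The green one isn't meant, and the crops confirm the white slatted crate and the round tub at (388,185). Now moving over the weight.

send_rows --plan '[{"linear":[0.65,0.12,-0.65],"roll":0.59},{"linear":[0.69,0.12,-0.61],"roll":0.59},{"linear":[0.72,0.12,-0.56],"roll":0.59},{"linear":[0.76,0.12,-0.52],"roll":0.59},{"linear":[0.79,0.12,-0.47],"roll":0.59}]' --claw 60 --force 40

```text
t: 1.58
tcp_pos: [0.2602, 0.4687, 0.2213]
tool_rot: [-0.672, 0.22, -0.22, 0.672]
force: [-0.0, 0.0, -0.2]
finger_gap: 0.701
```

send_rows --plan '[{"linear":[0.82,0.11,-0.42],"roll":0.59},{"linear":[0.84,0.11,-0.37],"roll":0.59},{"linear":[0.86,0.11,-0.32],"roll":0.59},{"linear":[0.88,0.11,-0.26],"roll":0.59},{"linear":[0.89,0.11,-0.21],"roll":0.59}]'

```text
t: 2.2
tcp_pos: [0.3218, 0.3456, 0.2049]
tool_rot: [-0.63, 0.321, -0.321, 0.63]
force: [0.6, 0.1, 0.2]
finger_gap: 0.701
```

send_rows --plan '[{"linear":[0.9,0.11,-0.15],"roll":0.59},{"linear":[0.91,0.11,-0.1],"roll":0.59},{"linear":[0.92,0.11,-0.04],"roll":0.59},{"linear":[0.92,0.11,0.02],"roll":0.59},{"linear":[0.91,0.11,0.07],"roll":0.59}]'

```text
t: 2.82
tcp_pos: [0.3832, 0.2225, 0.1885]
tool_rot: [-0.573, 0.414, -0.414, 0.573]
force: [0.1, 0.3, -0.6]
finger_gap: 0.699
```

send_rows --plan '[{"linear":[0.91,0.11,0.13],"roll":0.59},{"linear":[0.9,0.11,0.18],"roll":0.59},{"linear":[0.89,0.11,0.24],"roll":0.6},{"linear":[0.87,0.11,0.3],"roll":0.59},{"linear":[0.84,0.11,0.35],"roll":0.6}]'

```text
t: 3.45
tcp_pos: [0.4448, 0.0992, 0.1719]
tool_rot: [-0.502, 0.498, -0.498, 0.502]
force: [0.5, 0.3, 0.3]
finger_gap: 0.703
```

```bash
python3 - <<'E'
from h import *
p,y,s=pose(); print(p,y,s["t"],s["finger_gap"],s["qd"].round(3))
im=manip.snapshot("wrist"); cv2.imwrite("pics/w1.png",im)
for q in("weight","boss","tray"):print(q,[(np.round(d["extent"],1),round(d["p"],2)) for d in manip.look_for("wrist",q)])
print(pose()[0],"pred weight",proj("wrist",[[.444,.092,.048],[.444,.092,0]],s))
E
```

```text
[0.44479093 0.09920053 0.17192362] 0.4595903187669537 3.45 0.702905014198061 [-0.443  0.102 -0.086  0.002 -0.017  0.057]
weight [(array([305.4, 170.8, 340.1, 210. ]), 0.79)]
boss [(array([319.2, 337. , 330.7, 345.2]), 0.56), (array([569.7, 265.1, 640. , 400. ]), 0.17)]
tray [(array([572.9, 263.4, 640. , 400. ]), 0.84)]
[0.44399077 0.10002399 0.17184572] pred weight [[322.77993582 201.17719095]
 [322.70119462 187.62934804]]
```

View pics/w1.png

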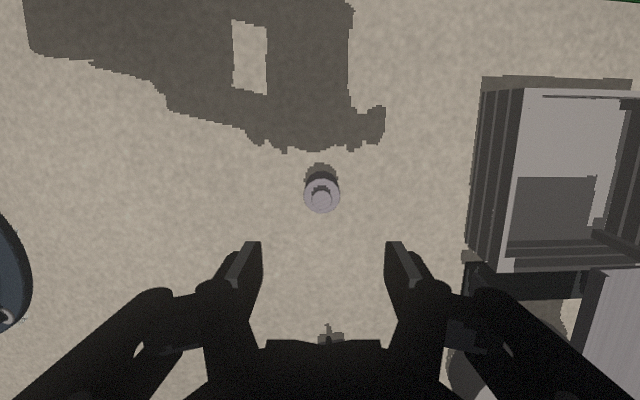

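The weight is alone at (321,195), with its knob top at about (321,198) and body top at about (321.5,194). The crate and the tray edge are at the right.

```bash
python3 - <<'E'
from h import *
im=cv2.imread("pics/w1.png");cv2.imwrite("pics/w1c.png",cv2.resize(im[150:230,270:370],None,fx=6,fy=6,interpolation=cv2.INTER_CUBIC))
p,y,s=pose(); im=manip.snapshot("wrist"); cv2.imwrite("pics/w2.png",im);cv2.imwrite("pics/w2c.png",cv2.resize(im[150:230,270:370],None,fx=6,fy=6,interpolation=cv2.INTER_CUBIC))
d=manip.look_for("wrist","weight")[0];print(d,p,y,s["t"])
for u,v,z in((321,198,.048),(321.5,194,.036)):print(at_z("wrist",u,v,z,s))
E
```

```text
{'extent': [306.7, 171.3, 339.3, 210.9], 'p': 0.62} [0.44399077 0.10002399 0.17184572] 0.5515086484194777 3.65
[0.44147889 0.09576885 0.048     ]
[0.44187029 0.09607544 0.036     ]
```

View pics/w2c.png

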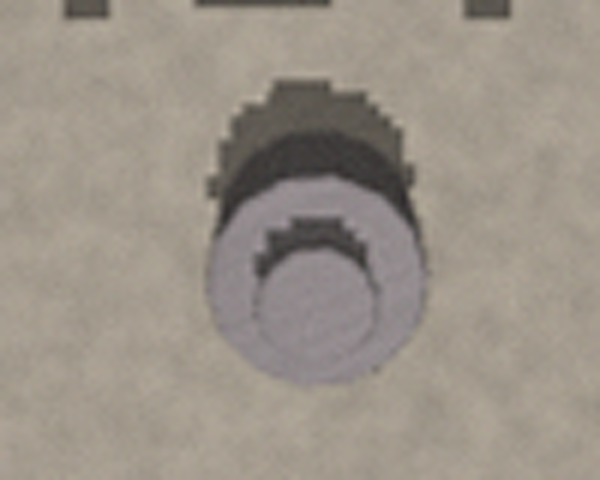

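```bash
python3 - <<'E'
from h import *
p,y,s=pose();print(p,y)
for u,v,z in((322.8,200.8,.048),(323,196.7,.036)):print(at_z("wrist",u,v,z,s))
plan([.4435,.0935,.017],0.6,10)
E
```

```text
[0.44343901 0.100712   0.1718725 ] 0.6438640896671965
[0.4425072  0.09390494 0.048     ]
[0.44268982 0.09420628 0.036     ]
{"linear":[0.02, 0.52, -0.0],"roll":0.0}, {"linear":[0.02, 0.52, -0.0],"roll":0.0}, {"linear":[0.03, 0.52, -0.0],"roll":0.0}, {"linear":[0.02, 0.51, -0.0],"roll":0.0}, {"linear":[0.03, 0.52, -0.0],"roll":0.0}, 
{"linear":[0.02, 0.51, -0.0],"roll":0.0}, {"linear":[0.03, 0.52, -0.0],"roll":0.0}, {"linear":[0.02, 0.51, -0.0],"roll":0.0}, {"linear":[0.03, 0.52, -0.0],"roll":0.0}, {"linear":[0.02, 0.51, -0.0],"roll":0.01}, 
end [0.4435 0.0935 0.0171] 0.58
```

send_rows --plan '[{"linear":[0.06,0.8,-0.01],"roll":0},{"linear":[0.05,0.8,-0.01],"roll":0},{"linear":[0.05,0.8,-0.01],"roll":0},{"linear":[0.04,0.8,0],"roll":0},{"linear":[0.03,0.8,0],"roll":0}]'

```text
t: 4.38
tcp_pos: [0.443, 0.0942, 0.0514]
tool_rot: [-0.503, 0.497, -0.497, 0.503]
force: [0.5, 0.1, -0.4]
finger_gap: 0.704
```

send_rows --plan '[{"linear":[0,0.5,0],"roll":0},{"linear":[0,0.3,0],"roll":0},{"linear":[0,0.2,0],"roll":0},{"linear":[0,0.1,0],"roll":0},{"linear":[0,0.06,0],"roll":0}]'

```text
t: 5.0
tcp_pos: [0.4435, 0.0932, 0.0172]
tool_rot: [-0.502, 0.497, -0.498, 0.503]
force: [-0.4, 0.4, -0.1]
finger_gap: 0.704
```

```bash
python3 - <<'E'
from h import *
p,y,s=pose();print(p,y,s["force"])
im=manip.snapshot("wrist"); cv2.imwrite("pics/w3.png",im[150:]);
E
```

```text
[0.44346952 0.09323898 0.01719811] 0.5925581993082332 [-0.40109726  0.43245203 -0.06892872]
```

View pics/w3.png

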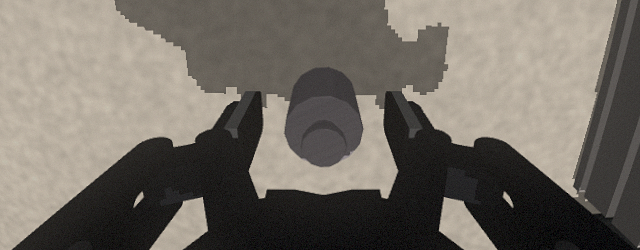

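The weight (324,130) sits centred between the pads, so I'll close.

send_rows --plan '[{"linear":[0,0,0],"roll":0},{"linear":[0,0,0],"roll":0},{"linear":[0,0,0],"roll":0},{"linear":[0,0,0],"roll":0},{"linear":[0,0,0],"roll":0}]' --claw 25 --force 40

```text
t: 5.68
tcp_pos: [0.4435, 0.0931, 0.0175]
tool_rot: [-0.502, 0.497, -0.498, 0.503]
force: [-0.0, -0.2, 5.9]
finger_gap: 0.378
```

```bash
python3 - <<'E'
from h import *
p,y,s=pose();print(p,y,s["force"],s["finger_gap"])
im=manip.snapshot("wrist"); cv2.imwrite("pics/w4.png",im[150:]);
print("lift");plan([p[0],p[1],.217],y,10)
plan([.674,-.065,.217],0.6,10,start=[p[0],p[1],.217,y])
E
```

```text
[0.44353123 0.09313756 0.01745496] 0.5853685042916822 [-0.04488331 -0.2397872   5.88197528] 0.3775515603169254
lift
{"linear":[0.0, -0.67, 0.0],"roll":-0.0}, {"linear":[0.0, -0.66, 0.0],"roll":-0.0}, {"linear":[0.0, -0.67, 0.0],"roll":-0.0}, {"linear":[0.0, -0.66, 0.0],"roll":-0.0}, {"linear":[0.0, -0.67, 0.0],"roll":-0.0}, 
{"linear":[0.0, -0.66, 0.0],"roll":-0.0}, {"linear":[0.0, -0.67, 0.0],"roll":-0.0}, {"linear":[0.0, -0.66, 0.0],"roll":-0.0}, {"linear":[0.0, -0.67, 0.0],"roll":-0.0}, {"linear":[0.0, -0.66, 0.0],"roll":-0.0}, 
end [0.4435 0.0931 0.2169] 0.58
{"linear":[0.53, 0.0, 0.76],"roll":-0.0}, {"linear":[0.54, 0.0, 0.76],"roll":-0.0}, {"linear":[0.53, 0.0, 0.76],"roll":-0.0}, {"linear":[0.54, 0.0, 0.76],"roll":-0.0}, {"linear":[0.53, 0.0, 0.76],"roll":-0.0}, 
{"linear":[0.54, 0.0, 0.77],"roll":-0.0}, {"linear":[0.53, 0.0, 0.76],"roll":-0.0}, {"linear":[0.54, 0.0, 0.77],"roll":-0.0}, {"linear":[0.53, 0.0, 0.76],"roll":-0.0}, {"linear":[0.54, 0.0, 0.77],"roll":-0.0}, 
end [ 0.6741 -0.065   0.217 ] 0.59
```

View pics/w4.png

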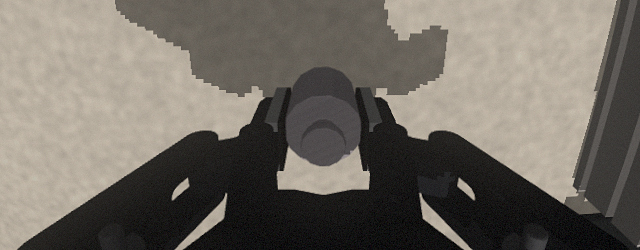

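send_rows --plan '[{"linear":[0,-0.4,0],"roll":0},{"linear":[0,-0.9,0],"roll":0},{"linear":[0,-1,0],"roll":0},{"linear":[0,-1,0],"roll":0},{"linear":[0,-1,0],"roll":0}]'

```text
t: 6.35
tcp_pos: [0.4425, 0.0932, 0.1472]
tool_rot: [0.503, -0.498, 0.497, -0.502]
force: [0.1, -1.2, -1.8]
finger_gap: 0.373
```

send_rows --plan '[{"linear":[0.53,-0.8,0.76],"roll":0},{"linear":[0.53,-0.8,0.76],"roll":0},{"linear":[0.53,-0.6,0.76],"roll":0},{"linear":[0.53,-0.16,0.76],"roll":0},{"linear":[0.53,0,0.76],"roll":0}]'

```text
t: 6.98
tcp_pos: [0.5582, 0.0145, 0.2176]
tool_rot: [-0.503, 0.497, -0.497, 0.503]
force: [-1.3, -0.6, -2.2]
finger_gap: 0.374
```

send_rows --plan '[{"linear":[0.54,0,0.76],"roll":0},{"linear":[0.54,0,0.76],"roll":0},{"linear":[0.54,0,0.76],"roll":0},{"linear":[0.54,0,0.76],"roll":0},{"linear":[0.54,0,0.76],"roll":0}]'

```text
t: 7.6
tcp_pos: [0.6724, -0.0652, 0.2165]
tool_rot: [0.503, -0.498, 0.497, -0.502]
force: [-0.9, -0.1, -2.3]
finger_gap: 0.372
```

send_rows --plan '[{"linear":[0,0,0],"roll":0},{"linear":[0,0,0],"roll":0},{"linear":[0,0,0],"roll":0},{"linear":[0,0,0],"roll":0},{"linear":[0,0,0],"roll":0}]'

```text
t: 8.22
tcp_pos: [0.6726, -0.0646, 0.217]
tool_rot: [-0.503, 0.497, -0.497, 0.503]
force: [0.3, 0.0, -2.8]
finger_gap: 0.368
```

```bash
python3 - <<'E'
from h import *
p,y,s=pose();print(p,y,s["force"],s["finger_gap"],s["t"])
im=manip.snapshot("wrist"); cv2.imwrite("pics/w5.png",im)
im=manip.snapshot("scene"); cv2.imwrite("pics/s5.png",cv2.resize(im[140:290,210:410],None,fx=4,fy=4,interpolation=cv2.INTER_CUBIC))
E
```

```text
[ 0.67263735 -0.06462105  0.2170222 ] 0.6078508796156354 [ 0.34609974  0.04164593 -2.79625809] 0.36807381973952663 8.225
```

View pics/w5.png

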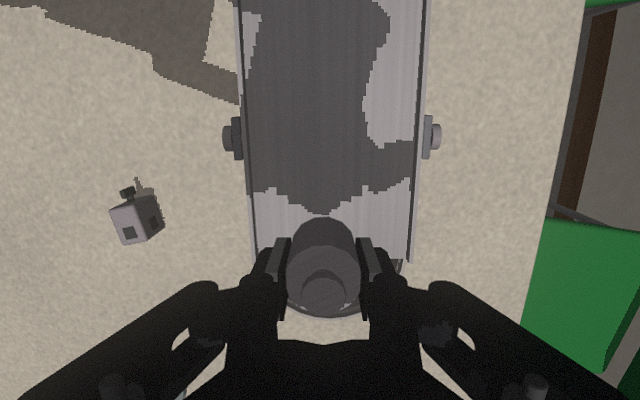

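View pics/s5.png

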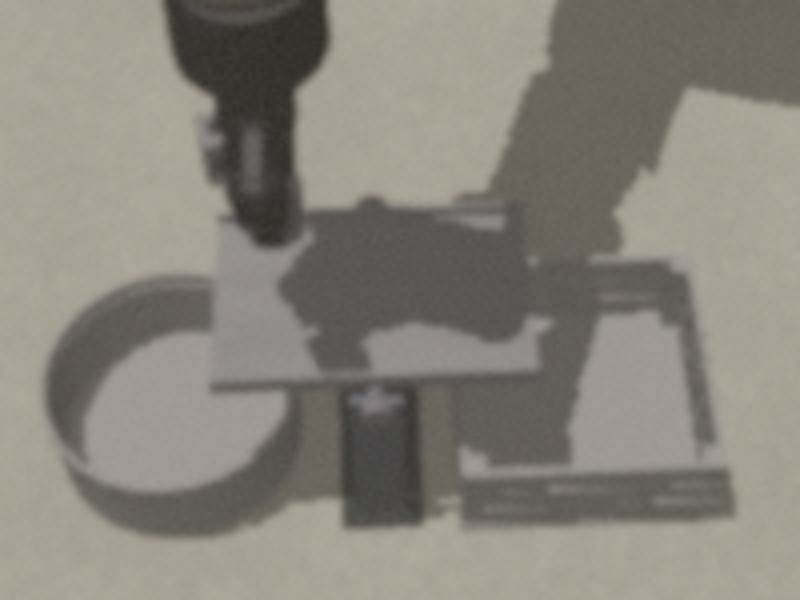

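The wrist picture shows the weight (322,265) over the near end of the tray, with the lips at about u=250 and u=413, the pivot pins at v≈137 and the boss at (137,220). I'll use the pins and lips to refine the tray centre.

```bash
python3 - <<'E'
from h import *
p,y,s=pose()
im=cv2.imread("pics/w5.png");cv2.imwrite("pics/w5c.png",cv2.resize(im[60:270,200:460],None,fx=3,fy=2.8,interpolation=cv2.INTER_CUBIC))
q=np.array([[.673,-.0133,0]]); 
for yy in(-90,-50,0,50): print(yy,[np.round(proj("wrist",[[.673+sx*.059,-.0133+yy/1000,.148]],s)[0],1).tolist() for sx in(-1,1)])
print([np.round(proj("wrist",[[.673+sx*.067,-.0133,.130]],s)[0],1).tolist() for sx in(-1,1)])
E
```

```text
-90 [[243.8, 262.7], [403.8, 264.1]]
-50 [[240.1, 211.2], [408.7, 212.8]]
0 [[235.4, 138.8], [415.3, 140.7]]
50 [[230.7, 57.0], [422.0, 59.4]]
[[231.1, 136.3], [419.1, 138.3]]
```

View pics/w5c.png

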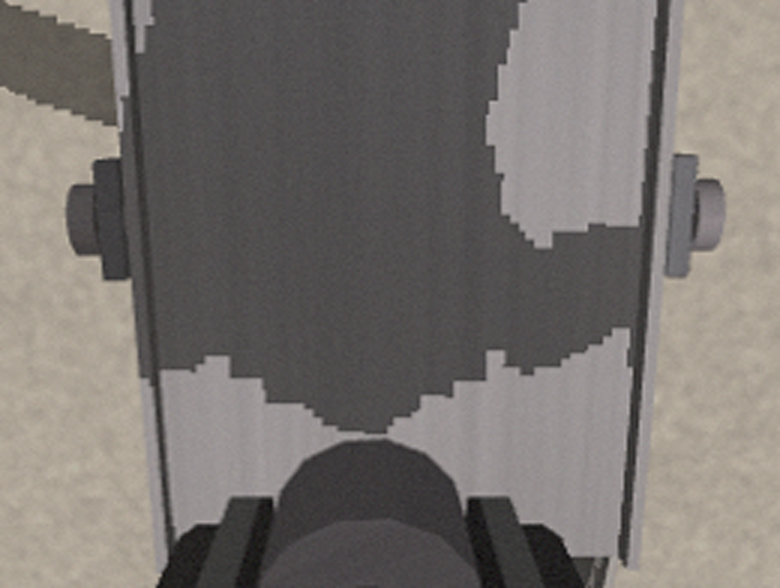

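send_rows --plan '[{"linear":[0.02,0.3,0.09],"roll":0},{"linear":[0.02,0.5,0.08],"roll":0},{"linear":[0,0.5,0],"roll":0},{"linear":[0,0.35,0],"roll":0},{"linear":[0,0.15,0],"roll":0}]'

```text
t: 8.95
tcp_pos: [0.6773, -0.066, 0.1613]
tool_rot: [0.503, -0.498, 0.497, -0.502]
force: [0.0, 1.2, -2.4]
finger_gap: 0.375
```

send_rows --plan '[{"linear":[0,0.07,0],"roll":0},{"linear":[0,0.04,0],"roll":0},{"linear":[0,0,0],"roll":0},{"linear":[0,0,0],"roll":0},{"linear":[0,0,0],"roll":0}]'

```text
t: 9.57
tcp_pos: [0.6781, -0.0661, 0.1598]
tool_rot: [-0.502, 0.497, -0.498, 0.503]
force: [1.1, -0.2, -2.5]
finger_gap: 0.373
```

```bash
python3 - <<'E'
from h import *
p,y,s=pose();print(p,y,s["force"],s["finger_gap"],s["t"])
im=manip.snapshot("wrist"); cv2.imwrite("pics/w6.png",im)
im=manip.snapshot("scene"); cv2.imwrite("pics/s6.png",cv2.resize(im[140:290,210:410],None,fx=4,fy=4,interpolation=cv2.INTER_CUBIC))
E
```

```text
[ 0.67810924 -0.06614799  0.15980316] 0.5866762757866272 [ 1.06954895 -0.20077985 -2.48857014] 0.3728465994423629 9.575
```

View pics/w6.png

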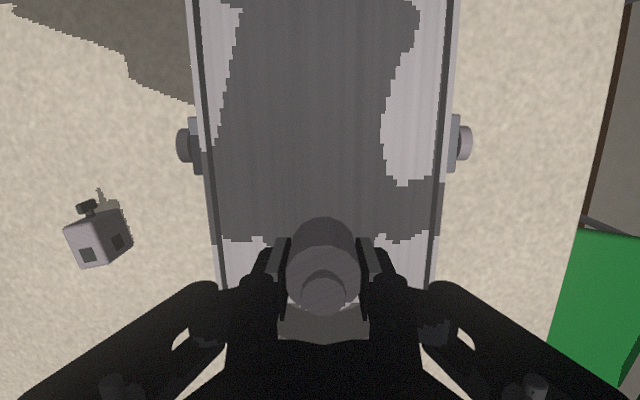

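View pics/s6.png

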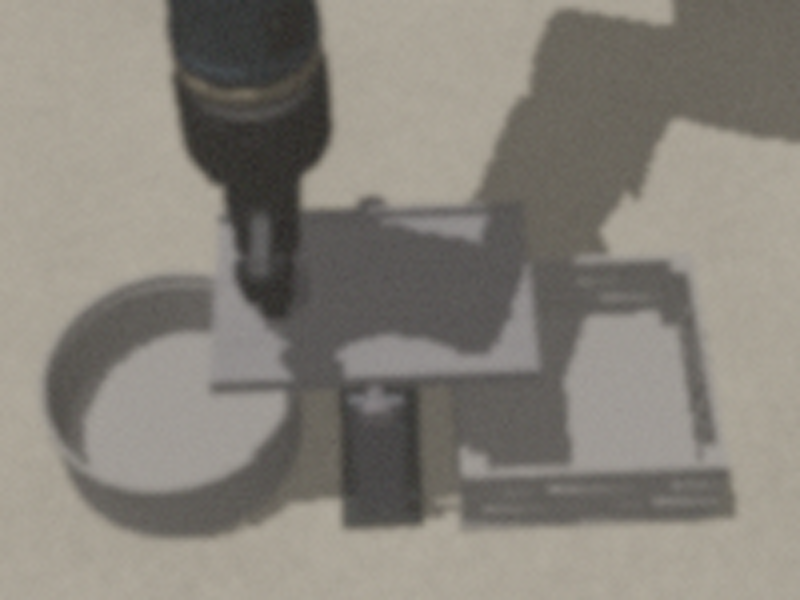

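Lips at u≈211 and u≈438 (v=240) put the jaws centred, and the tray is level. Another 2 mm down.

send_rows --plan '[{"linear":[0,0.02,0],"roll":0},{"linear":[0,0.02,0],"roll":0},{"linear":[0,0.02,0],"roll":0},{"linear":[0,0.01,0],"roll":0},{"linear":[0,0,0],"roll":0}]'

```text
t: 10.3
tcp_pos: [0.678, -0.0661, 0.1573]
tool_rot: [0.503, -0.497, 0.497, -0.503]
force: [1.0, 0.0, -1.9]
finger_gap: 0.371
```

```bash
python3 - <<'E'
from h import *
p,y,s=pose();print(p,y,s["force"],s["finger_gap"],s["t"])
im=manip.snapshot("wrist"); cv2.imwrite("pics/w7.png",cv2.resize(im[200:350,180:460],None,fx=2.8,fy=2.8))
E
```

```text
[ 0.67795906 -0.06613706  0.15734867] 0.5835026256362956 [ 1.04710422  0.01325745 -1.92435605] 0.37122725116906974 10.3
```

View pics/w7.png

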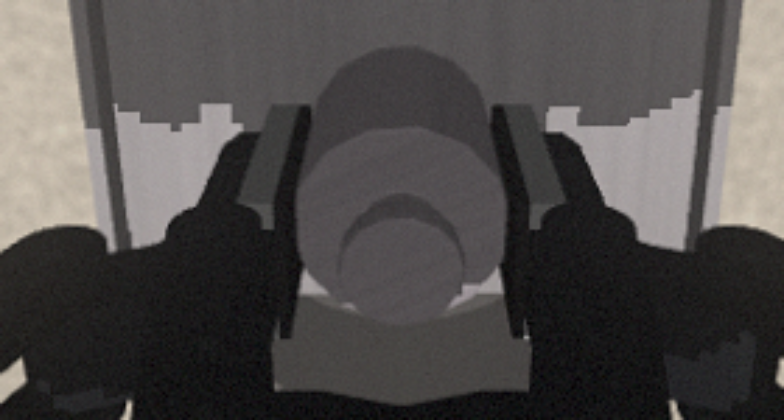

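The weight is centred at floor contact height (TCP z 0.1573 against 0.1573 expected). Releasing now.

send_rows --plan '[{"linear":[0,0,0],"roll":0},{"linear":[0,0,0],"roll":0},{"linear":[0,0,0],"roll":0},{"linear":[0,-0.2,0],"roll":0},{"linear":[0,-0.5,0],"roll":0}]' --claw 58

```text
t: 10.98
tcp_pos: [0.6775, -0.066, 0.1785]
tool_rot: [0.503, -0.498, 0.497, -0.502]
force: [-1.3, 0.1, -0.8]
finger_gap: 0.678
```

```bash
python3 - <<'E'
from h import *
p,y,s=pose();print(p,y,s["force"],s["finger_gap"],s["t"])
im=manip.snapshot("wrist"); cv2.imwrite("pics/w8.png",im)
E
```

```text
[ 0.67751611 -0.06601624  0.17845823] 0.5818968957708094 [-1.2728174   0.08060269 -0.83883455] 0.6782068816182769 10.975
```

View pics/w8.png

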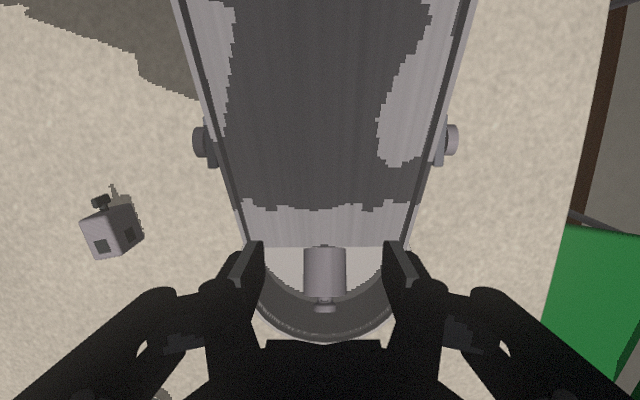

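The tray has tipped and the weight is lying in the tub at (325,278). Now up and over to the boss.

```bash
python3 - <<'E'
from h import *
p,y,s=pose()
plan([.459,-.110,.17],11.4,10,start=[p[0],p[1],.23,y])
E
```

```text
{"linear":[0.14, 0.2, -0.74],"roll":-0.18}, {"linear":[0.12, 0.2, -0.74],"roll":-0.18}, {"linear":[0.11, 0.2, -0.74],"roll":-0.18}, {"linear":[0.1, 0.2, -0.74],"roll":-0.18}, {"linear":[0.08, 0.2, -0.74],"roll":-0.18}, 
{"linear":[0.07, 0.2, -0.75],"roll":-0.18}, {"linear":[0.05, 0.2, -0.75],"roll":-0.18}, {"linear":[0.04, 0.2, -0.75],"roll":-0.18}, {"linear":[0.03, 0.2, -0.74],"roll":-0.18}, {"linear":[0.01, 0.2, -0.75],"roll":-0.18}, 
end [ 0.459  -0.1101  0.17  ] 11.39
```

send_rows --plan '[{"linear":[0,-0.7,0],"roll":0},{"linear":[0,-0.7,0],"roll":0},{"linear":[0,-0.3,-0.3],"roll":-0.1},{"linear":[0.1,0,-0.6],"roll":-0.2},{"linear":[0.14,0,-0.8],"roll":-0.2}]'

```text
t: 11.65
tcp_pos: [0.6263, -0.0747, 0.2296]
tool_rot: [-0.516, 0.484, -0.484, 0.516]
force: [0.5, -1.3, 0.5]
finger_gap: 0.678
```

```bash
python3 - <<'E'
from h import *
plan([.459,-.110,.17],11.4,10)
E
```

```text
{"linear":[0.08, 0.2, -0.56],"roll":-0.13}, {"linear":[0.07, 0.2, -0.57],"roll":-0.13}, {"linear":[0.07, 0.2, -0.57],"roll":-0.13}, {"linear":[0.06, 0.2, -0.57],"roll":-0.13}, {"linear":[0.05, 0.2, -0.57],"roll":-0.13}, 
{"linear":[0.04, 0.2, -0.57],"roll":-0.13}, {"linear":[0.04, 0.2, -0.57],"roll":-0.13}, {"linear":[0.03, 0.2, -0.56],"roll":-0.13}, {"linear":[0.02, 0.19, -0.57],"roll":-0.12}, {"linear":[0.01, 0.2, -0.57],"roll":-0.13}, 
end [ 0.4588 -0.11    0.1699] 11.41
```

send_rows --plan '[{"linear":[0.08,0.1,-0.57],"roll":-0.13},{"linear":[0.07,0.1,-0.57],"roll":-0.13},{"linear":[0.07,0.2,-0.57],"roll":-0.13},{"linear":[0.06,0.2,-0.57],"roll":-0.13},{"linear":[0.05,0.2,-0.57],"roll":-0.13}]'

```text
t: 12.28
tcp_pos: [0.5416, -0.0922, 0.2053]
tool_rot: [0.532, -0.466, 0.466, -0.532]
force: [0.5, 0.6, 0.3]
finger_gap: 0.676
```

send_rows --plan '[{"linear":[0.04,0.3,-0.57],"roll":-0.13},{"linear":[0.04,0.3,-0.57],"roll":-0.13},{"linear":[0.03,0.3,-0.57],"roll":-0.13},{"linear":[0.02,0.2,-0.57],"roll":-0.13},{"linear":[0.01,0.1,-0.57],"roll":-0.13}]'

```text
t: 12.9
tcp_pos: [0.4578, -0.1097, 0.1693]
tool_rot: [0.547, -0.448, 0.447, -0.547]
force: [0.4, -0.9, -0.1]
finger_gap: 0.679
```

send_rows --plan '[{"linear":[0,0,0],"roll":0},{"linear":[0,0,0],"roll":0},{"linear":[0,0,0],"roll":0},{"linear":[0,0,0],"roll":0},{"linear":[0,0,0],"roll":0}]'

```text
t: 13.52
tcp_pos: [0.4595, -0.1099, 0.1694]
tool_rot: [-0.547, 0.448, -0.448, 0.547]
force: [0.1, -0.2, 0.0]
finger_gap: 0.678
```

```bash
python3 - <<'E'
from h import *
p,y,s=pose();print(p,y,s["force"],s["finger_gap"],s["t"])
im=manip.snapshot("wrist"); cv2.imwrite("pics/w9.png",im)
cv2.imwrite("pics/w9c.png",cv2.resize(im[140:250,260:390],None,fx=6,fy=5.4,interpolation=cv2.INTER_CUBIC))
t=manip.snapshot("top");cv2.imwrite("pics/t9c.png",cv2.resize(t[140:240,240:440],None,fx=4,fy=4,interpolation=cv2.INTER_CUBIC))
E
```

```text
[ 0.45945177 -0.10986228  0.16943858] 11.402273378646981 [ 0.0967601  -0.1657115   0.02753828] 0.6778185671641863 13.525
```

View pics/w9.png

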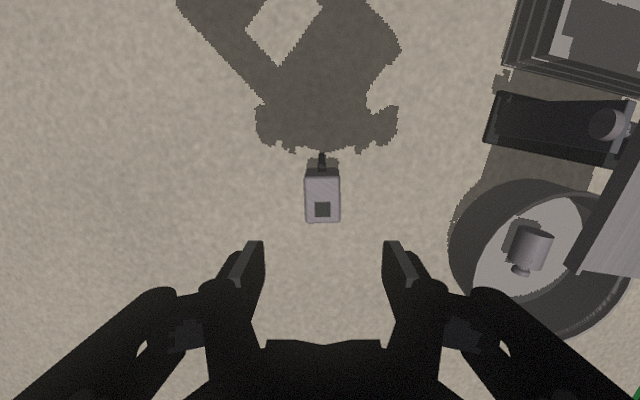

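View pics/w9c.png

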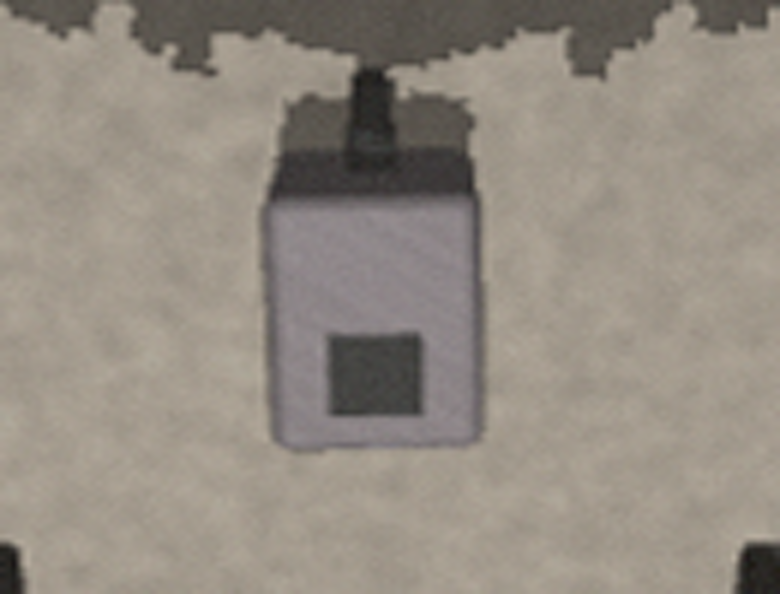

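View pics/t9c.png

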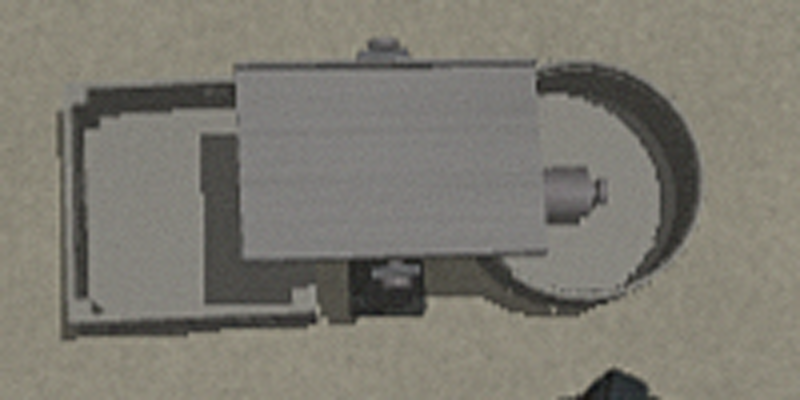

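The weight lies in the tub (560/4+240, 195/4+140 in the top view) and the tray is levelling. The boss's top face spans (305..340, 177..223) in the wrist view, nearly aligned with the jaws.

```bash
python3 - <<'E'
from h import *
p,y,s=pose()
b=np.array([at_z("wrist",260+u/6,140+v/5.4,.044,s) for u,v in((268,198),(478,196),(483,445),(273,449))]);c=b.mean(0);print(c,b.round(4))
for d in(b[0]-b[3],b[1]-b[2]):print(np.degrees(np.arctan2(-d[0],d[1])))
for d in(b[1]-b[0],b[2]-b[3]):print(np.degrees(np.arctan2(d[1],d[0])),np.linalg.norm(d))
plan([c[0],c[1],.018],10.7,1)
E
```

```text
[ 0.4595665  -0.11646279  0.044     ] [[ 0.4403 -0.0988  0.044 ]
 [ 0.4697 -0.0926  0.044 ]
 [ 0.4795 -0.1338  0.044 ]
 [ 0.4488 -0.1407  0.044 ]]
11.474537262717675
13.292544396456748
12.01594251091335 0.030123708262339993
12.681433520461372 0.031471922484899516
{"linear":[0.22, 1.0, -0.03],"roll":0.12}, end [ 0.4597 -0.1165  0.1394] 10.67
```

send_rows --plan '[{"linear":[0.06,0.8,0],"roll":-0.1},{"linear":[0.06,0.8,0],"roll":0},{"linear":[0.05,0.8,0],"roll":0},{"linear":[0.05,0.8,0],"roll":0},{"linear":[0,0.7,0],"roll":0}]'

```text
t: 14.25
tcp_pos: [0.4607, -0.1165, 0.0515]
tool_rot: [-0.549, 0.445, -0.445, 0.549]
force: [0.1, -0.6, -0.5]
finger_gap: 0.679
```

send_rows --plan '[{"linear":[0,0.5,0],"roll":0},{"linear":[0,0.3,0],"roll":0},{"linear":[0,0.2,0],"roll":0},{"linear":[0,0.1,0],"roll":0},{"linear":[0,0.05,0],"roll":0}]'

```text
t: 14.88
tcp_pos: [0.4607, -0.1165, 0.0181]
tool_rot: [-0.549, 0.445, -0.445, 0.55]
force: [0.0, 0.2, 0.5]
finger_gap: 0.679
```

```bash
python3 - <<'E'
from h import *
p,y,s=pose();print(p,y,s["force"])
im=manip.snapshot("wrist"); cv2.imwrite("pics/w10.png",im[130:]);
E
```

```text
[ 0.46074532 -0.11645468  0.01809624] 11.99023030674798 [0.0232361  0.16699137 0.54876645]
```

View pics/w10.png

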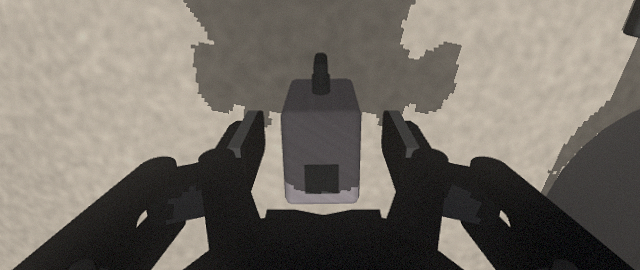

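The boss (320,155) is squarely between the pads with its screw pointing up in the picture (+y). Closing.

send_rows --plan '[{"linear":[0,0,0],"roll":0},{"linear":[0,0,0],"roll":0},{"linear":[0,0,0],"roll":0},{"linear":[0,0,0],"roll":0},{"linear":[0,0,0],"roll":0}]' --claw 22 --force 40

```text
t: 15.55
tcp_pos: [0.4607, -0.1165, 0.0183]
tool_rot: [-0.549, 0.445, -0.445, 0.55]
force: [-0.3, 0.2, 6.6]
finger_gap: 0.366
```

send_rows --plan '[{"linear":[0,-0.4,0],"roll":0},{"linear":[0,-0.9,0],"roll":0},{"linear":[0,-1,0],"roll":0},{"linear":[0,-1,0],"roll":0},{"linear":[0,-1,0],"roll":0}]'

```text
t: 16.18
tcp_pos: [0.4599, -0.116, 0.148]
tool_rot: [0.55, -0.445, 0.445, -0.549]
force: [-0.0, 0.2, -1.6]
finger_gap: 0.37
```

```bash
python3 - <<'E'
from h import *
p,y,s=pose();print(p,y,s["force"],s["finger_gap"],s["t"])
im=manip.snapshot("wrist"); cv2.imwrite("pics/w11.png",im[130:])
plan([p[0],p[1],.23],y,3)
plan([.677,.039,.23],0.8,10,start=[p[0],p[1],.23,y])
E
```

```text
[ 0.45993075 -0.11602446  0.14804772] 11.986766294175766 [-0.03544281  0.17569405 -1.6243247 ] 0.37033375700707705 16.175
{"linear":[-0.01, -0.88, -0.02],"roll":0.0}, {"linear":[-0.02, -0.87, -0.02],"roll":0.0}, {"linear":[-0.01, -0.88, -0.02],"roll":0.0}, end [ 0.4599 -0.1161  0.2301] 12.0
{"linear":[-0.36, 0.0, 0.82],"roll":0.19}, {"linear":[-0.37, 0.0, 0.81],"roll":0.19}, {"linear":[-0.39, 0.0, 0.8],"roll":0.19}, {"linear":[-0.4, 0.0, 0.79],"roll":0.18}, {"linear":[-0.42, 0.0, 0.78],"roll":0.19}, 
{"linear":[-0.43, 0.0, 0.78],"roll":0.18}, {"linear":[-0.45, 0.0, 0.77],"roll":0.19}, {"linear":[-0.46, 0.0, 0.76],"roll":0.18}, {"linear":[-0.48, 0.0, 0.75],"roll":0.19}, {"linear":[-0.49, 0.0, 0.73],"roll":0.18}, 
end [0.6769 0.039  0.23  ] 0.83
```

View pics/w11.png

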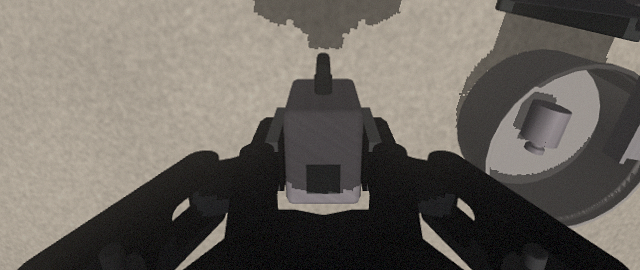

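The boss is held square and the weight is still in the tub at (545,125). Carrying it to the +y end.

send_rows --plan '[{"linear":[0,-0.9,0],"roll":0},{"linear":[-0.2,-0.9,0.4],"roll":0.1},{"linear":[-0.37,-0.6,0.81],"roll":0.19},{"linear":[-0.39,-0.3,0.81],"roll":0.19},{"linear":[-0.4,0,0.8],"roll":0.19}]'

```text
t: 16.85
tcp_pos: [0.5367, -0.0603, 0.2284]
tool_rot: [-0.533, 0.464, -0.464, 0.533]
force: [0.6, 0.3, -2.5]
finger_gap: 0.372
```

```bash
python3 - <<'E'
from h import *
p,y,s=pose();print(p,y)
plan([.677,.039,.23],0.8,10)
E
```

```text
[ 0.5367306  -0.06025399  0.22836628] 7.92703442737772
{"linear":[-0.26, -0.01, 0.51],"roll":0.12}, {"linear":[-0.27, -0.0, 0.51],"roll":0.12}, {"linear":[-0.28, -0.01, 0.5],"roll":0.12}, {"linear":[-0.28, -0.0, 0.5],"roll":0.12}, {"linear":[-0.29, -0.01, 0.49],"roll":0.12}, 
{"linear":[-0.29, -0.0, 0.49],"roll":0.12}, {"linear":[-0.3, -0.01, 0.49],"roll":0.12}, {"linear":[-0.31, -0.0, 0.48],"roll":0.12}, {"linear":[-0.31, -0.01, 0.48],"roll":0.11}, {"linear":[-0.32, -0.0, 0.48],"roll":0.12}, 
end [0.6771 0.0389 0.2299] 0.79
```

send_rows --plan '[{"linear":[-0.26,0,0.51],"roll":0.12},{"linear":[-0.27,0,0.51],"roll":0.12},{"linear":[-0.28,0,0.5],"roll":0.12},{"linear":[-0.28,0,0.5],"roll":0.12},{"linear":[-0.29,0,0.49],"roll":0.12}]'

```text
t: 17.48
tcp_pos: [0.6072, -0.0106, 0.2278]
tool_rot: [0.519, -0.481, 0.481, -0.518]
force: [-0.3, -0.5, -2.0]
finger_gap: 0.371
```

send_rows --plan '[{"linear":[-0.29,0,0.49],"roll":0.12},{"linear":[-0.3,0,0.49],"roll":0.12},{"linear":[-0.31,0,0.48],"roll":0.12},{"linear":[-0.31,0,0.48],"roll":0.12},{"linear":[-0.32,0,0.48],"roll":0.12}]'

```text
t: 18.1
tcp_pos: [0.6774, 0.0391, 0.2278]
tool_rot: [0.503, -0.497, 0.497, -0.503]
force: [-0.4, -0.7, -1.5]
finger_gap: 0.374
```

send_rows --plan '[{"linear":[0,0,0],"roll":0},{"linear":[0,0,0],"roll":0},{"linear":[0,0,0],"roll":0},{"linear":[0,0,0],"roll":0},{"linear":[0,0,0],"roll":0}]'

```text
t: 18.73
tcp_pos: [0.6764, 0.0382, 0.2281]
tool_rot: [0.503, -0.497, 0.497, -0.503]
force: [0.2, -0.6, -2.0]
finger_gap: 0.369
```

```bash
python3 - <<'E'
from h import *
p,y,s=pose();print(p,y,s["force"],s["finger_gap"],s["t"])
im=manip.snapshot("wrist"); cv2.imwrite("pics/w12.png",im)
im=manip.snapshot("scene"); cv2.imwrite("pics/s12.png",cv2.resize(im[140:290,210:410],None,fx=4,fy=4,interpolation=cv2.INTER_CUBIC))
for yy in(0,50,90): print(yy,[np.round(proj("wrist",[[.678+sx*.059-yy*1e-5,-.0133+yy/1000,.148]],s)[0],1).tolist() for sx in(-1,1)])
E
```

```text
[0.67644181 0.03817521 0.22806287] 0.7447276533186084 [ 0.15043293 -0.62767028 -2.04327684] 0.36946352183798187 18.725
0 [[249.8, 270.6], [400.3, 272.3]]
50 [[245.3, 210.0], [405.5, 211.9]]
90 [[241.6, 155.7], [409.8, 158.0]]
```

View pics/w12.png

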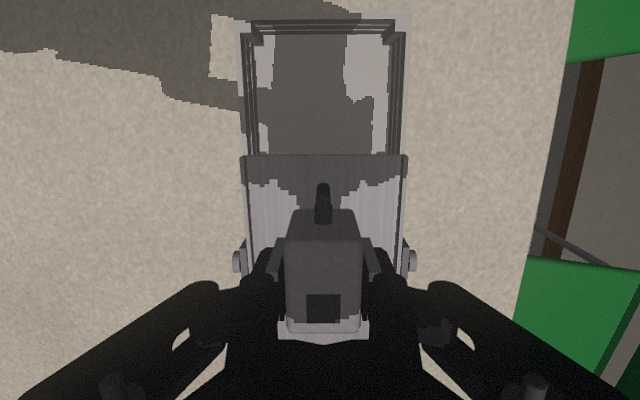

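View pics/s12.png

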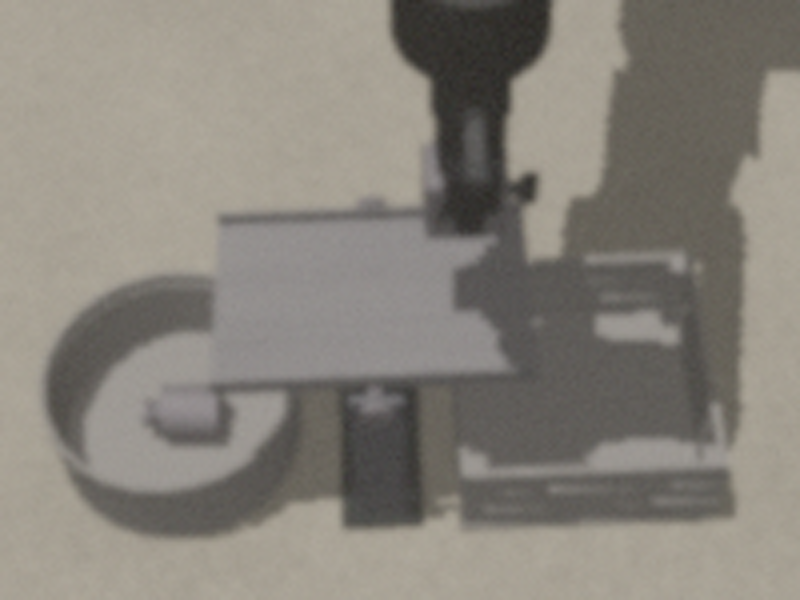

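The tray is level and centred under the jaws (lips at u≈241 and u≈407, end at v≈155). The boss is about 51 mm from the pivot, and the weight is in the tub. Lowering.

send_rows --plan '[{"linear":[0,0.4,0],"roll":0},{"linear":[0,0.6,0],"roll":0},{"linear":[0,0.6,0],"roll":0},{"linear":[0,0.35,0],"roll":0},{"linear":[0,0.2,0],"roll":0}]'

```text
t: 19.45
tcp_pos: [0.6762, 0.0385, 0.162]
tool_rot: [0.504, -0.497, 0.496, -0.503]
force: [0.1, 0.0, -1.8]
finger_gap: 0.369
```

send_rows --plan '[{"linear":[0,0.1,0],"roll":0},{"linear":[0,0.03,0],"roll":0},{"linear":[0,0.01,0],"roll":0},{"linear":[0,0,0],"roll":0},{"linear":[0,0,0],"roll":0}]'

```text
t: 20.08
tcp_pos: [0.6767, 0.0384, 0.1596]
tool_rot: [-0.503, 0.496, -0.497, 0.503]
force: [-0.1, -0.3, -0.7]
finger_gap: 0.371
```

```bash
python3 - <<'E'
from h import *
p,y,s=pose();print(p,y,s["force"],s["finger_gap"],s["t"])
im=manip.snapshot("wrist"); cv2.imwrite("pics/w13.png",im)
E
```

```text
[0.67673916 0.03839398 0.1595617 ] 0.7668100291501541 [-0.05668384 -0.28542122 -0.70202089] 0.3713843106746232 20.075
```

View pics/w13.png

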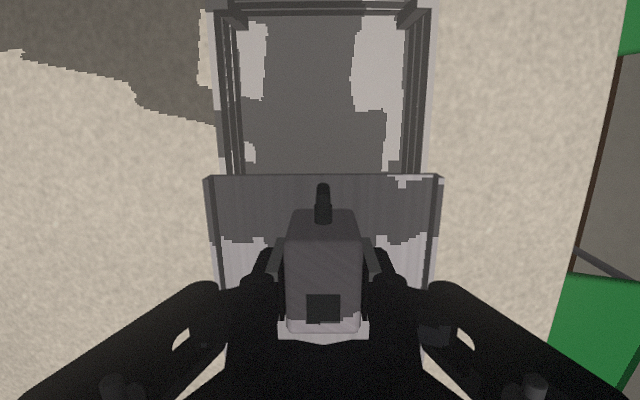

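send_rows --plan '[{"linear":[0,0.02,0],"roll":0},{"linear":[0,0.02,0],"roll":0},{"linear":[0,0,0],"roll":0},{"linear":[0,0,0],"roll":0},{"linear":[0,0,0],"roll":0}]'

```text
t: 20.75
tcp_pos: [0.6766, 0.0384, 0.158]
tool_rot: [0.503, -0.497, 0.497, -0.503]
force: [-0.1, -0.7, -0.6]
finger_gap: 0.368
```

```bash
python3 - <<'E'
from h import *
p,y,s=pose();print(p,y,s["force"],s["finger_gap"],s["t"])
im=manip.snapshot("wrist"); cv2.imwrite("pics/w14.png",cv2.resize(im[140:350,180:460],None,fx=2.8,fy=2.8))
E
```

```text
[0.67658401 0.03837537 0.15799708] 0.7642739115528768 [-0.12554003 -0.66684981 -0.64503603] 0.3681271065129833 20.75
```

View pics/w14.png

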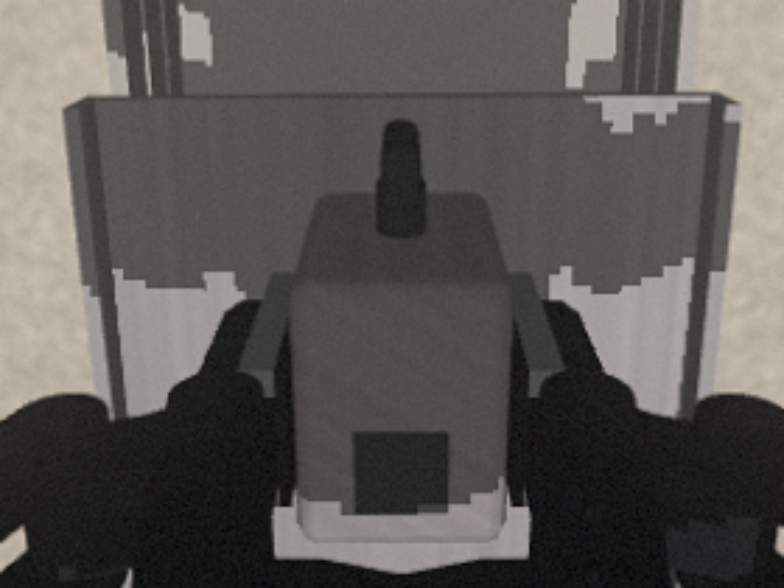

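The boss rests at floor contact (TCP z 0.158, with part of its load off the wrist), square between the lips. Releasing.

send_rows --plan '[{"linear":[0,0,0],"roll":0},{"linear":[0,0,0],"roll":0},{"linear":[0,0,0],"roll":0},{"linear":[0,-0.2,0],"roll":0},{"linear":[0,-0.5,0],"roll":0}]' --claw 58

```text
t: 21.42
tcp_pos: [0.6761, 0.0384, 0.179]
tool_rot: [0.504, -0.497, 0.496, -0.503]
force: [0.2, 1.1, -0.2]
finger_gap: 0.677
```

```bash
python3 - <<'E'
from h import *
p,y,s=pose();print(p,y,s["force"],s["finger_gap"],s["t"])
im=manip.snapshot("wrist"); cv2.imwrite("pics/w15.png",im)
E
```

```text
[0.67608182 0.03844187 0.17901996] 0.7597273865871066 [ 0.18091803  1.13872871 -0.21589914] 0.6770099211104552 21.425
```

View pics/w15.png

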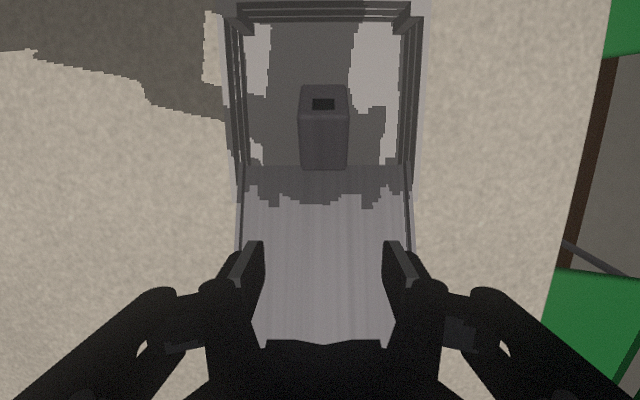

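The boss has slid off into the crate at (323,125). Lifting clear and letting the tray settle.

send_rows --plan '[{"linear":[0,-0.8,0],"roll":0},{"linear":[0,-1,0],"roll":0},{"linear":[0,-1,-0.4],"roll":0},{"linear":[0,-0.5,-0.8],"roll":0},{"linear":[0,0,-0.8],"roll":0}]'

```text
t: 22.1
tcp_pos: [0.6173, 0.0375, 0.281]
tool_rot: [-0.502, 0.495, -0.498, 0.505]
force: [0.6, 0.6, 0.0]
finger_gap: 0.682
```

send_rows --plan '[{"linear":[0,0,-0.8],"roll":0},{"linear":[0,0,-0.8],"roll":0},{"linear":[0,0,-0.8],"roll":0},{"linear":[0,0,-0.8],"roll":0},{"linear":[0,0,-0.6],"roll":0}]'

```text
t: 22.72
tcp_pos: [0.5019, 0.0361, 0.2791]
tool_rot: [-0.503, 0.496, -0.497, 0.504]
force: [1.1, -0.5, -0.6]
finger_gap: 0.681
```

send_rows --plan '[{"linear":[0,0,0],"roll":0},{"linear":[0,0,0],"roll":0},{"linear":[0,0,0],"roll":0},{"linear":[0,0,0],"roll":0},{"linear":[0,0,0],"roll":0}]'

```text
t: 23.35
tcp_pos: [0.5028, 0.0361, 0.2778]
tool_rot: [0.503, -0.497, 0.497, -0.503]
force: [0.1, -0.4, 0.5]
finger_gap: 0.682
```

send_rows --plan '[{"linear":[0,0,0],"roll":0},{"linear":[0,0,0],"roll":0},{"linear":[0,0,0],"roll":0},{"linear":[0,0,0],"roll":0},{"linear":[0,0,0],"roll":0}]'

```text
t: 23.98
tcp_pos: [0.5026, 0.0361, 0.278]
tool_rot: [-0.503, 0.497, -0.497, 0.503]
force: [0.3, -0.2, 0.3]
finger_gap: 0.677
```

send_rows --plan '[{"linear":[0,0,0],"roll":0},{"linear":[0,0,0],"roll":0},{"linear":[0,0,0],"roll":0},{"linear":[0,0,0],"roll":0},{"linear":[0,0,0],"roll":0}]'

```text
t: 24.6
tcp_pos: [0.5026, 0.0361, 0.278]
tool_rot: [0.503, -0.497, 0.497, -0.503]
force: [0.2, 0.4, 0.0]
finger_gap: 0.674
```

send_rows --plan '[{"linear":[0,0,0],"roll":0},{"linear":[0,0,0],"roll":0},{"linear":[0,0,0],"roll":0},{"linear":[0,0,0],"roll":0},{"linear":[0,0,0],"roll":0}]'

```text
t: 25.22
tcp_pos: [0.5026, 0.0361, 0.278]
tool_rot: [0.503, -0.497, 0.497, -0.503]
force: [-0.6, -0.3, -0.3]
finger_gap: 0.677
```

```bash
python3 - <<'E'
from h import *
p,y,s=pose();print(p,y,s["force"],s["finger_gap"],s["t"],abs(s["qd"]).max())
t=manip.snapshot("top");cv2.imwrite("pics/t16.png",t)
im=manip.snapshot("scene"); cv2.imwrite("pics/s16.png",im)
cv2.imwrite("pics/s16c.png",cv2.resize(im[140:290,210:410],None,fx=4,fy=4,interpolation=cv2.INTER_CUBIC))
E
```

```text
[0.50261231 0.03607817 0.27799869] 0.7672701244912016 [-0.55236822 -0.25974805 -0.34906933] 0.677220152428439 25.225 0.0028648620817349696
```

View pics/t16.png

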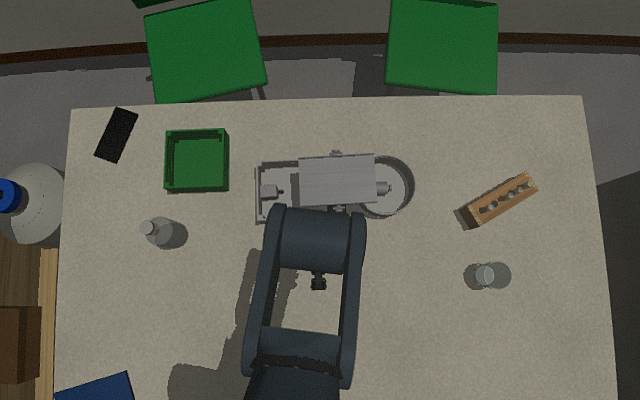

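View pics/s16.png

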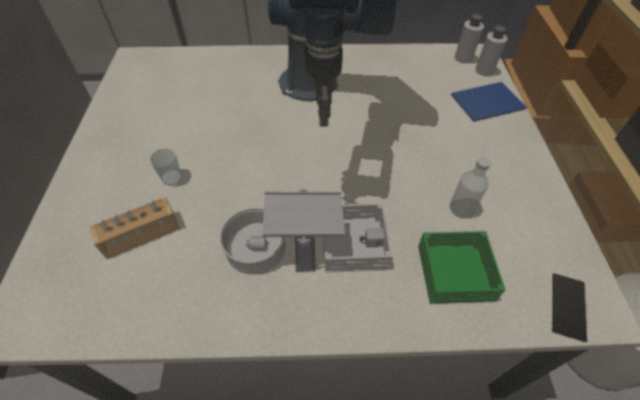

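View pics/s16c.png

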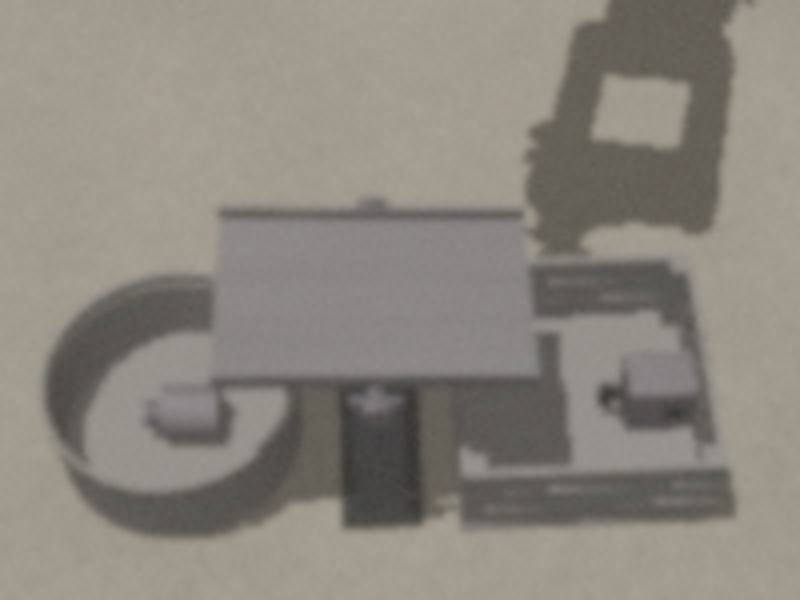

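In the scene view the weight is in the tub (257,243), the boss is in the crate (374,237), the tray is level, and the bottle, beaker and rack stand where they were. Handing in.

```bash
python3 - <<'E'
from h import *
print(manip.sign_off(), manip.sense()["t"])
E
```

```text
the job is handed in; nothing more can be done
the job is handed in; nothing more can be done
```

The job is done and handed in about 25 s into the 58 s allowed. I set the weight on the tray's tub end first, then the boss on its crate end. In each case I lowered the part to floor contact height and let go, and it tipped the tray and slid in.

**Last checks:** the top and scene pictures show the weight lying in the round tub and the boss in the white slatted crate. The tray is level again, and the bottle, beaker and rack look unmoved. The gripper was empty and clear of everything, at rest. The highest wrist force I read was about 7 N, while closing on the boss.

**Disagreement:** the first overhead picture put the tray centre about 5 mm off from the close-up wrist view. I used the wrist view, and both parts sat centred between the lips. `sign_off` gave no verdict.

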